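# Run the backnut onto an upturned sink's waste

## Task

The sink bowl stands upside down with the threaded tail of its waste pointing up. Pick up the white backnut, set it level on the tail, press lightly and turn it backward (anticlockwise from above) until you feel it drop off the thread start, then turn it forward and run it down until the thread squeezes the black seal by a millimetre or two, and let go. Be gentle with the plastic thread and the seal, and leave the bottle, the saucepan and the trap alone.

Things in the scene. Friction and masses are not known exactly. Their poses are not given: they have to be found in the camera images.
- sink: upturned round steel bowl, fixed: rim 300 mm across on the worktop, wall 264 mm across, 130 mm tall, grey overflow stub on its +x side. Origin: centre of its underside on the worktop, z up. The grey waste tail rises from the middle of its top. The force between the nut and the sink with its tail and seal must stay under 40 N; a press of 3 to 6 N is enough.
- tail_top (a point): centre of the top of the grey waste tail, on its axis, 158.8 mm above the worktop, 28.8 mm above the bowl. Core 35 mm dia, 42 mm over the thread ridges; the top 5 mm is plain, with a 2 mm chamfer.
- thread_start (a point): on the tail's axis at the height of the thread starts, 5 mm below tail_top. Right-hand three-start thread, lead 16.5 mm per turn, ridges 5.5 mm apart, starts 120 deg apart; at what angle is not given, it is found by feel. Turned backward, the nut climbs 2.6 mm per rad until its underside is about 152 mm above the worktop, then drops 5.5 mm: its lugs now run under the ridges.
- nut: white plastic backnut lying right way up: 16 mm tall, 54 mm across its 12 flats (one faces its x axis, the rest every 30 deg), thin ribs at the corners, 45 g nominal. Origin: centre of its underside, z along its axis. Bore 44 mm; three lugs 120 deg apart reach in to 37 mm dia, undersides 2 mm above the nut's underside. 1.3 mm axial play in the thread.
- seal (a joint): black rubber seal round the tail's foot, 57 mm across the top, 12 mm thick. Value: its squeeze in m, 0 free, up to 0.004; gives 4 N per mm. The nut meets it with its underside at 142 mm and squeezes it 1 to 3 mm some 2.5 to 3.7 rad forward of the drop. What the hand presses springs back when let go; what the thread squeezes stays. Over 3.2 mm crushes it.
- detergent: green detergent bottle, 60 mm dia, 190 mm tall, loose; origin centre of its underside. Bystander
- saucepan: steel saucepan, 150 mm dia, 75 mm tall, black handle along its own -x reaching 183 mm from the centre, loose; origin centre of its underside. Bystander
- trap: white bottle trap, 68 mm dia, 125 mm tall, outlet along its own +x reaching 64 mm from the axis, loose; origin centre of its underside. Bystander
Mind the look-alikes: they are no part of the job. Of the things that look like the nut, the smallest one is meant.

How it is judged (in metres and radians):
On the way, in this order (a step that is already met when the one before it is completed fails the run):
1. the nut, on the tail and bearing on its thread, has been brought up to the thread starts, the top of the climb (contact force between nut and sink above 0.5 N and horizontal distance between nut and tail_top below 0.0025 m and z of nut in the frame of sink between 0.1515 and 0.1532 m), for 0.05 s.
2. the nut has dropped off the thread starts, on the tail (horizontal distance between nut and tail_top below 0.0025 m and z of nut in the frame of sink below 0.1475 m), for 0.1 s.
At the end, for the whole second after the job is handed in: The nut is on the tail, on its axis within 2 mm, level within 0.05 rad and at rest, and the thread holds the seal squeezed by more than 0.8 mm (and never by more than 3.2 mm) (value of joint seal above 0.0008 m and horizontal distance between nut and tail_top below 0.002 m and angle between nut's own z axis and vertical below 0.05 rad and linear speed of nut below 0.01 m/s); the robot touches nothing.
It fails at once if the thread or seal is forced: over 40 N between the nut and the sink with its seal (contact force between nut and sink above 40 N).
It fails at once if the seal is crushed, squeezed by more than 3.2 mm (value of joint seal above 0.0032 m).
It fails at once if a bystander (bottle, saucepan, trap) is moved by more than 30 mm (distance of any of detergent, saucepan, trap from where it was at the start of the episode above 0.03 m).
It also fails if it takes over 70 s, if anything falls off the work surface, if the arm or the gripper's body presses on something with over 40 N, if the wrist force passes 120 N, or if a joint passes its speed limit or range.

## Robot

A 6-joint arm with a two-finger parallel gripper is mounted at the origin on the work surface. World frame = base frame: x ahead of the robot, y to its left, z up, the work surface at z = 0. Lengths are in mm, angles in rad, forces in N, time in s.
With the tool pointing down it reaches from about 350 to 775 mm from the base axis. Payload 7.3 kg.
Tool frame: the origin (TCP) lies midway between the tips of the shut fingers; the grasp point (between the pads) lies 19 mm behind it; z points along the fingers, y is the line along which they close (so a half turn about z gives the same grasp; the last joint's range is limited). The gripper opens to 92 mm and grips with 3 to 60 N. Pads are 19 mm wide; open, the fingers measure 130 mm over their backs; the gripper's body (75 mm by 190 mm) begins 47 mm behind the grasp point.
Start: joints at [-1.322, 0.342, 1.524, -0, 1.275, -0.146], TCP at [201.951, -484.624, 226.741] pointing down, gripper open.
Joint ranges: [-2.53, 2.53], [-0.77, 2.02], [0.04, 2.7], [-1, 4.14], [0.28, 2.66], [-3.11, 3.11]. Speed limits (rad/s): [2.57, 2.57, 3.14, 3.14, 3.14, 3.14].

## Interface

Orientations are given as [roll, pitch, yaw] about the fixed x, y, z axes, in that order (R = Rz(yaw) Ry(pitch) Rx(roll)).
In Python, from plant import bot gives the robot as it stands.
- The arm moves only by the tool jog_arm, never from a script. Its arguments are lists of equal length, an entry for each row: "dp": the shift along the tool's x, y, z in m, a list of three; "twist": the turn about the tool's z in degrees. A call has 1 to 10 rows; each row shifts and turns the commanded pose from where the row before left it, along the tool's axes as they then stand; what a row does not reach is not made up. A row lasts 1/8 s, in which the tool goes at most 62.5 mm and 10.7 degrees, less where a joint would pass 70% of its speed; a pose out of reach is approached as far as the arm can. A call is refused whole if a number of a shift passes 0.0625 or a number of a turn 10.7, either way. A call with a gripper value outside its range is refused whole. "jaw" is the finger opening in m, from 0 to 0.0918, set as the call begins (left out, the last holds). The fingers move at their own pace and stop on an object; the grip force is fixed at half the most. Time passes only in rows, so rows that do not move let the fingers close. It gives the time, the measured TCP pose, the force, the opening and the grip force at its end, in the units of the state.
- bot.get_obs(): the state, without advancing time (a new reading comes with each control period).
- bot.capture(name): name is "side" or "top"; returns the picture (400x640x3 uint8, blue, green, red); there is no depth.
- bot.camera_params(name): a dict with "fx", "fy", "cx", "cy" (pixels), "R" (3x3) and "t" (3): a world point X has camera coordinates R X + t. Camera axes: x right, y down, z forward; pixel columns grow to the right and rows downward; lengths in mm; the calibration is good to about 2 mm. A picture is of the moment at which its call begins. camera_params takes no time and is no camera call.
- bot.close_job(): hands the job in; it is judged then, once.
Trained networks look in the newest picture that a camera, given by its name, has taken for a name from the list of things; names that differ only in an ending like _2 or _b are one class to them, and where a whole thing is asked for, a point or a joint stands for the part that bears it (a point fixed in the world has none). Each returns a list of dicts, best first, with "confidence" (0 to 1); they miss things now and then, are a little off and sometimes report something else, mostly with a low value. They report only what shows in the picture. A call takes as long as a camera call. They do not tell look-alikes from the thing itself.
- bot.find_in(camera, label): "bbox" ([centre column, centre row, width, height] in pixels, round what is visible of it).
- bot.masks_of(camera, label): "pixels" (400x640 bool, what is visible of it) and "bbox" ([centre column, centre row, width, height] in pixels, round what is visible of it).
The state is a dict: "time": time; "joint_positions": joint angles; "dq": joint speeds; "tau": joint torques, N m; "tool_pos": TCP position; "tcp_rot": TCP orientation; "contact_force": force on the tool from outside, world axes, zero at the start; "moment": the same for the moment, N m; "grip_width": finger opening in mm; "finger_force": force on a finger pad.
Only numpy, scipy, OpenCV 4.12 (cv2) and the standard library are available. Lean on these libraries where they do the work, as an engineer would, in place of code of your own. Each camera call takes 0.05 s, during which the arm holds its last target. There are 200 camera calls.

## Working session

There is one attempt and no reset: what is moved stays moved. The work goes in short steps, Python scripts to look and compute and a tool call to move; the robot and the scene stay as the last step left them, time stands still between calls to the robot, and variables do not carry over. Pictures are saved under pics/ and viewed, at most 10 in all, crops included, and the job is handed in when it is done.

Besides the shell and the picture viewer there is one more tool, called after "Call:" in YAML: its name, and indented under it one key for each argument. jog_arm: Moves the arm, as the interface text tells. Its arguments: {"type":"object","properties":{"dp":{"type":"array"},"twist":{"type":"array"},"jaw":{"type":"number"}},"required":["dp","twist"]}

```bash
mkdir -p pics; cat > h.py <<'E'
import numpy as np, cv2
from plant import bot
def ray(cam,u,v):
    p=bot.camera_params(cam);R=np.array(p["R"]);t=np.array(p["t"])
    d=R.T@np.array([(u-p["cx"])/p["fx"],(v-p["cy"])/p["fy"],1]);return -R.T@t,d
def atz(cam,u,v,z):
    o,d=ray(cam,u,v);return o+d*(z-o[2])/d[2]
def proj(cam,X):
    p=bot.camera_params(cam);c=np.array(p["R"])@np.array(X,float)+np.array(p["t"])
    return p["fx"]*c[0]/c[2]+p["cx"],p["fy"]*c[1]/c[2]+p["cy"]
E
python3 - <<'E'
from h import *
ims=[]
for c in("top","side"):
    im=bot.capture(c);cv2.imwrite(f"pics/{c}0.png",im)
    o,_=ray(c,0,0);print(c,o.round())
    for l in("nut","sink","tail_top","seal","detergent","saucepan","trap"):
        for r in bot.find_in(c,l):print(l,round(r["confidence"],2),np.round(r["bbox"],1),atz(c,*r["bbox"][:2],{"nut":16,"tail_top":158.8,"sink":130}.get(l,0)).round(1))
E
```

```text
top [ 392.   -0. 1057.]
nut 0.67 [460.1 253.4  32.4  26. ] [ 393.4 -405.7   16. ]
nut 0.63 [434.5 223.6  20.7  16.6] [ 478.9 -340.3   16. ]
nut 0.54 [400.9 205.4  28.5  21.3] [ 533.6 -248.    16. ]
sink 0.95 [303.9 203.8 103.1 102. ] [528.6  26.3 130. ]
tail_top 0.83 [301.9 205.3 101.1 106.2] [520.8  30.5 158.8]
seal 0.74 [299.4 196.9  23.4  23.4] [568.4  42.8   0. ]
seal 0.16 [303.5 205.2 102.  100.9] [543.6  31.3   0. ]
detergent 0.71 [190.9 235.6  40.3  25.6] [464.3 354.6   0. ]
saucepan 0.82 [160.7 154.1  96.4  54.1] [707.4 451.1   0. ]
trap 0.7 [442.5 163.1  41.6  27. ] [ 659.2 -383.6    0. ]
trap 0.18 [191.1 235.4  37.5  24.3] [464.8 354.    0. ]
side [ 459. -995.  782.]
nut 0.67 [307.4 320.5  25.2  23.8] [ 477.1 -355.5   16. ]
nut 0.65 [272.6 347.6  38.3  37.4] [ 395.8 -418.9   16. ]
nut 0.63 [324.9 287.2  34.   24.4] [ 529.6 -256.3   16. ]
sink 0.65 [320.3 215.1  91.2  84.1] [ 537.5 -101.7  130. ]
tail_top 0.67 [320.3 216.1  91.   78.3] [ 533.6 -145.5  158.8]
seal 0.68 [318.9 190.4  16.9   7.4] [563.9 224.8   0. ]
detergent 0.87 [286.6 156.   17.4  58.6] [460.3 503.4   0. ]
saucepan 0.91 [347.  151.8  34.4  42. ] [709.4 502.1   0. ]
```

View pics/top0.png

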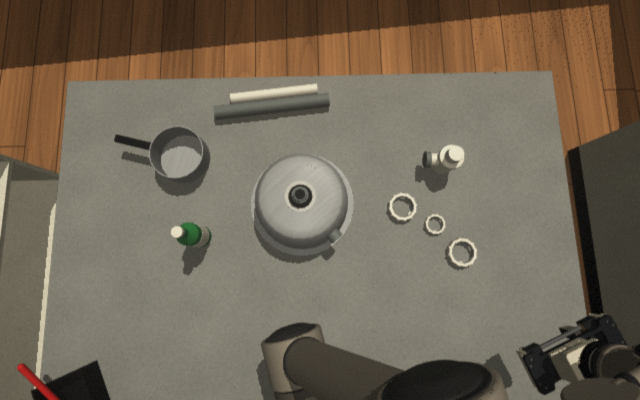

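View pics/side0.png

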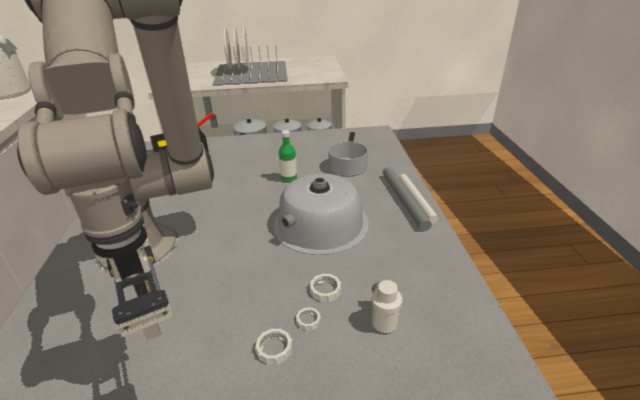

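The small ring at top (434,224) / side (307,320) is the nut. Tail is at top (300,196) / side (320,186). Next I refine these points.

```bash
python3 - <<'E'
from h import *
t=cv2.imread("pics/top0.png");s=cv2.imread("pics/side0.png")
c=lambda im,u,v,w:cv2.resize(im[v-w:v+w,u-w:u+w],(290,290),interpolation=cv2.INTER_CUBIC)
cv2.imwrite("pics/crops.png",np.vstack([np.hstack([c(t,300,196,18),c(t,434,224,18)]),np.hstack([c(s,319,188,18),c(s,307,320,18)])]))
print([round(bot.camera_params(k)["fx"]) for k in("top","side")])
for k,z in(("top",8),("side",8)):
    bot.capture(k)
    for r in bot.masks_of(k,"nut"):
        m=r["pixels"].astype(np.uint8);cs,_=cv2.findContours(m,0,1);q=max(cs,key=cv2.contourArea)
        P=np.array([atz(k,*p[0],8)[:2] for p in q],np.float32);(x,y),ra=cv2.minEnclosingCircle(P)
        M=np.argwhere(m)[:,::-1].mean(0);print(k,np.round(r["bbox"],1),"circ",round(x,1),round(y,1),round(ra,1),"cent",atz(k,*M,8).round(1))
for k in("top","side"):
    for l in("seal","sink"):
        for r in bot.masks_of(k,l)[:1]:
            m=r["pixels"];M=np.argwhere(m)[:,::-1].mean(0);print(k,l,np.round(r["bbox"],1),M,[atz(k,*M,z).round(1) for z in(130,142,158.8)])
E
```

```text
[367, 410]
top [433.9 222.8  20.8  19.7] circ 476.5 -340.4 29.2 cent [ 477.9 -335.4    8. ]
top [401.4 207.3  32.4  23.5] circ 528.6 -249.9 43.4 cent [ 529.9 -248.3    8. ]
top [462.4 254.1  30.1  24. ] circ 397.4 -412.7 42.1 cent [ 395.7 -414.3    8. ]
top [161.7 152.6  96.9  58.3] circ 713.9 448.1 146.3 cent [706.  407.7   8. ]
side [306.5 320.1  28.7  27. ] circ 476.2 -341.6 34.9 cent [ 477.  -342.4    8. ]
side [324.  288.7  34.3  24.6] circ 531.5 -248.6 48.2 cent [ 528.6 -251.1    8. ]
side [274.  348.4  34.4  32.9] circ 398.0 -408.5 46.9 cent [ 396.8 -410.4    8. ]
top seal [299.6 197.7  23.7  21.2] [301.0531401  198.02898551] [array([543.7,  33.3, 130. ]), array([541.7,  32.9, 142. ]), array([539. ,  32.3, 158.8])]
top sink [304.2 204.8  99.1 105.1] [301.55320946 204.94244691] [array([525.8,  32.4, 130. ]), array([524.1,  32. , 142. ]), array([521.7,  31.4, 158.8])]
side seal [318.1 189.8  21.1  13.5] [319.14615385 188.96153846] [array([548.1,  29.7, 130. ]), array([546.4,  10.9, 142. ]), array([544.2, -15.5, 158.8])]
side sink [319.5 214.6  92.8  79.7] [320.00412405 215.2052128 ] [array([ 536.6, -102.1,  130. ]), array([ 535.2, -118.5,  142. ]), array([ 533.2, -141.5,  158.8])]
```

View pics/crops.png

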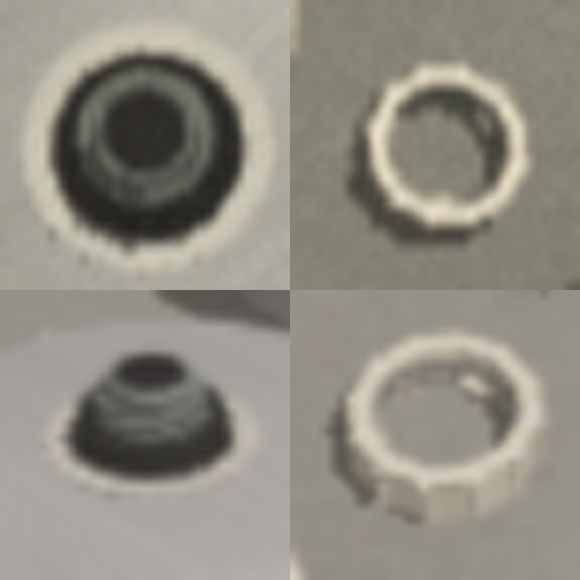

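The crops show the tail with its dark hole (top ≈(299.4,193.6), side ≈(319.4,179.7)), the black seal disc (top ≈(299.7,195.6)), and the nut with corner ribs (top ≈(435.0,223.5), side ≈(307.8,316.5)).

```bash
python3 - <<'E'
from h import *
for n,k,u,v,z in(("hole","top",299.37,193.6,158.8),("seal","top",299.74,195.6,142),("hole","side",319.4,179.7,158.8),("nut","top",435.04,223.5,16),("nut","side",307.8,316.5,16)):
    print(n,k,atz(k,u,v,z).round(1))
# triangulate
for a,b in(((299.37,193.6),(319.4,179.7)),((435.04,223.5),(307.8,316.5))):
    o1,d1=ray("top",*a);o2,d2=ray("side",*b);s=np.linalg.lstsq(np.c_[d1,-d2],o2-o1,rcond=None)[0]
    print((o1+d1*s[0]).round(1),(o2+d2*s[1]).round(1))
# reproject nut outline fit: dist of outline to model for yaw
o=bot.get_obs();print(o["time"],o["tool_pos"],o["tcp_rot"],o["contact_force"],o["grip_width"])
t=cv2.imread("pics/top0.png");g=cv2.cvtColor(t,6).astype(np.float32)
for n,c,z,r in(("nut",(477,-340),16,np.arange(24,33,.5)),):
  for r0 in(26.5,27.5,28.5,29.5):
    best=[]
    th=np.arange(0,360,3)
    vals=[]
    for a in th:
        u,v=proj("top",(atz("top",435.04,223.5,16)[0]+r0*np.cos(np.radians(a)),atz("top",435.04,223.5,16)[1]+r0*np.sin(np.radians(a)),16))
        vals.append(cv2.getRectSubPix(g,(1,1),(float(u),float(v)))[0,0])
    f=np.sum(np.array(vals)*np.exp(-1j*np.radians(th)*12))/np.std(vals)/len(th)
    print(r0,abs(f).round(2),"corner deg",(np.degrees(np.angle(f))/-12*-1).round(1))
E
```

```text
hole top [550.2  36.2 158.8]
seal top [548.   36.1 142. ]
hole side [550.2  34.9 158.8]
nut top [ 479.2 -341.9   16. ]
nut side [ 479.  -343.9   16. ]
[550.4  36.3 158. ] [550.3  36.3 158. ]
[ 479.3 -342.4   14.3] [ 479.  -342.4   14.3]
1.2 [ 201.94064437 -484.60453082  226.72335803] [3.14156538e+00 1.87232114e-05 3.94799505e-01] [ 0.22595073 -0.76583164  0.71990448] 91.49142989985491
26.5 0.37 corner deg -14.1
27.5 0.33 corner deg -13.8
28.5 0.28 corner deg -13.5
29.5 0.2 corner deg -13.4
```

Call:
jog_arm:
  dp:
    - [0, 0, 0]
    - [0, 0, 0]
    - [0, 0, 0]
    - [0, 0, 0]
    - [0, 0, 0]
    - [0, 0, 0]
    - [0, 0, 0]
    - [0, 0, 0]
  twist: [-9, -9, -9, -9, -9, -9, -9, -4.4]
  jaw: 0.075

```text
time: 2.2
tool_pos: [202.0, -484.6, 226.7]
tcp_rot: [-3.142, 0.0, 1.575]
contact_force: [1.1, -0.5, 0.1]
grip_width: 74.7
finger_force: 0.0
```

Call:
jog_arm:
  dp:
    - [0.0178, 0.0346, 0]
    - [0.0178, 0.0346, 0]
    - [0.0178, 0.0346, 0]
    - [0.0178, 0.0346, 0]
    - [0.0178, 0.0346, 0]
    - [0.0178, 0.0346, 0]
    - [0.0178, 0.0346, 0]
    - [0.0178, 0.0346, 0]
    - [0, 0, 0]
    - [0, 0, 0]
  twist: [0, 0, 0, 0, 0, 0, 0, 0, 0, 0]

```text
time: 3.45
tool_pos: [478.2, -342.3, 226.5]
tcp_rot: [-3.141, 0.0, 1.571]
contact_force: [-0.1, -0.2, -0.1]
grip_width: 74.9
finger_force: 0.0
```

Call:
jog_arm:
  dp:
    - [0, 0.0007, 0.048]
    - [0, 0, 0.048]
    - [0, 0, 0.048]
    - [0, 0, 0.048]
    - [0, 0, 0.02]
    - [0, 0, 0.0105]
    - [0, 0, 0]
    - [0, 0, 0]
  twist: [0, 0, 0, 0, 0, 0, 0, 0]

```text
time: 4.45
tool_pos: [479.8, -342.9, 5.5]
tcp_rot: [3.14, 0.002, 1.571]
contact_force: [0.8, 0.4, 0.4]
grip_width: 75.3
finger_force: 0.0
```

Call:
jog_arm:
  dp:
    - [0, 0, 0]
    - [0, 0, 0]
    - [0, 0, 0]
    - [0, 0, 0]
    - [0, 0, 0]
    - [0, 0, 0]
  twist: [0, 0, 0, 0, 0, 0]
  jaw: 0.045

```text
time: 5.2
tool_pos: [479.6, -342.3, 4.7]
tcp_rot: [3.141, 0.001, 1.571]
contact_force: [-1.5, 1.0, 5.1]
grip_width: 53.8
finger_force: 30.0
```

```bash
python3 - <<'E'
from h import *
s=bot.capture("side");cv2.imwrite("pics/side1.png",cv2.resize(s[270:370,240:400],(800,500),interpolation=2))
E
```

```text
(no output)
```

View pics/side1.png

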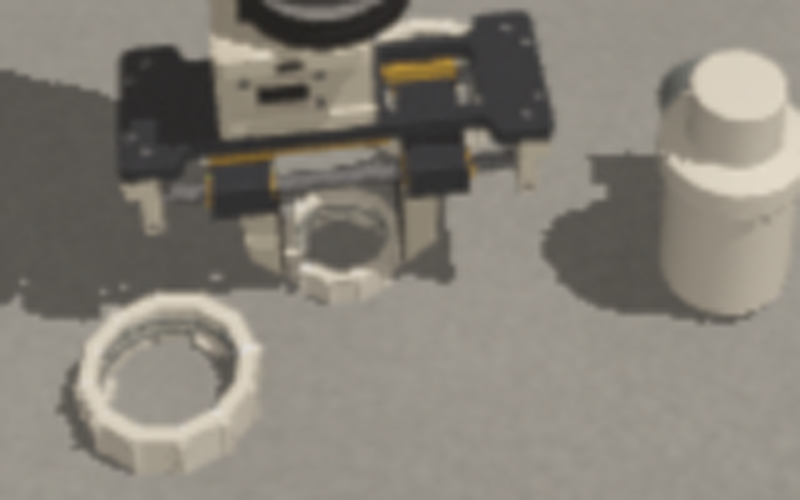

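The nut sits between the pads, gripped across its flats (side crop centre ≈(345,245)), and clear of the neighbours.

Call:
jog_arm:
  dp:
    - [0, 0, -0.01]
    - [0, 0, -0.035]
    - [0, 0, -0.05]
    - [0, 0, -0.05]
    - [0, 0, -0.05]
    - [0, 0, 0]
    - [0, 0, 0]
  twist: [0, 0, 0, 0, 0, 0, 0]

```text
time: 6.12
tool_pos: [478.9, -341.7, 198.6]
tcp_rot: [-3.141, -0.001, 1.571]
contact_force: [0.0, 0.1, -0.9]
grip_width: 53.6
finger_force: 30.0
```

Call:
jog_arm:
  dp:
    - [0.042, 0.0078, 0]
    - [0.042, 0.0078, 0]
    - [0.042, 0.0078, 0]
    - [0.042, 0.0078, 0]
    - [0.042, 0.0078, 0]
    - [0.042, 0.0078, 0]
    - [0.042, 0.0078, 0]
    - [0.042, 0.0078, 0]
    - [0.042, 0.0078, 0]
    - [0, 0, 0]
  twist: [0, 0, 0, 0, 0, 0, 0, 0, 0, 0]

```text
time: 7.38
tool_pos: [548.6, 38.5, 197.1]
tcp_rot: [-3.138, -0.001, 1.575]
contact_force: [0.0, -1.0, -0.9]
grip_width: 53.6
finger_force: 30.0
```

```bash
python3 - <<'E'
from h import *
o=bot.get_obs();print(o["tool_pos"],o["joint_positions"],o["contact_force"],o["moment"])
s=bot.capture("side")[120:220,240:400];t=bot.capture("top")[150:250,220:380]
cv2.imwrite("pics/b.png",np.hstack([cv2.resize(c[:,30:130],(400,400),interpolation=2) for c in(s,t)]))
E
```

```text
[548.58622219  38.54996058 197.11541812] [-6.94808236e-02  4.14362123e-01  1.49829941e+00  4.74879801e-04
  1.23288300e+00 -7.38822495e-02] [ 0.02796381 -0.97462837 -0.91952891] [-0.02963692 -0.03496307  0.07865707]
```

View pics/b.png

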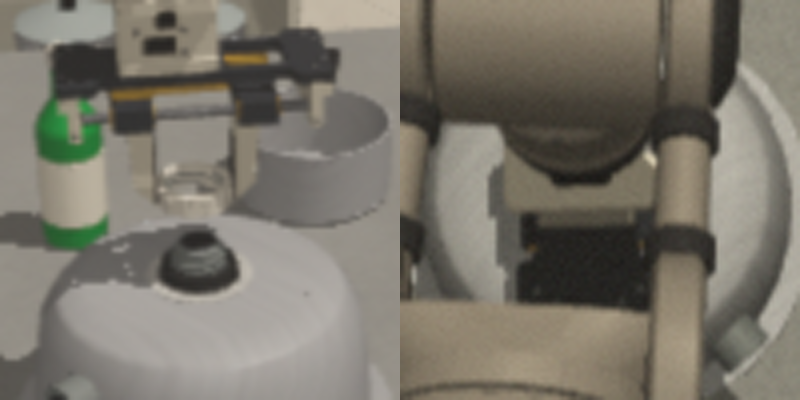

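Side crop: nut level in the pads at ≈(190,190), tail top just below it at ≈(197,240). The top view is blocked by the arm.

Call:
jog_arm:
  dp:
    - [0, 0, 0]
    - [0, 0, 0]
    - [0, 0, 0]
    - [0, 0, 0]
    - [0, 0, 0]
    - [0, 0, 0]
  twist: [-10, -10, -10, 0, 0, 0]

```text
time: 8.22
tool_pos: [549.4, 35.5, 199.0]
tcp_rot: [-3.141, -0.0, 2.092]
contact_force: [-1.2, -0.1, -0.7]
grip_width: 53.4
finger_force: 30.0
```

```bash
python3 - <<'E'
from h import *
o=bot.get_obs();print(o["tool_pos"],o["tcp_rot"],o["contact_force"],o["moment"])
x,y,z=o["tool_pos"]
bot.capture("side")
for r in bot.masks_of("side","nut"):
    b=np.array(r["bbox"]);print(b.round(1),r["confidence"])
    P=[proj("side",(x+27.5*np.cos(a),y+27.5*np.sin(a),z-4.7+h)) for a in np.arange(0,6.3,.1) for h in(0,16)]
    P=np.array(P);print("expect",((P.max(0)+P.min(0))/2).round(1),(P.max(0)-P.min(0)).round(1))
E
```

```text
[549.3656385   35.54369993 199.041048  ] [-3.14125969e+00 -6.85921066e-05  2.09235794e+00] [-1.17573952 -0.07391909 -0.72655155] [ 0.00186783 -0.13403126  0.01086096]
[322.8 288.6  33.2  23. ] 0.83
expect [318.6 166.8] [19.2 14.2]
[273.9 348.6  36.5  38.1] 0.72
expect [318.6 166.8] [19.2 14.2]
[320.2 170.4  15.3  14.8] 0.56
expect [318.6 166.8] [19.2 14.2]
```

Call:
jog_arm:
  dp:
    - [0.0002, 0.0012, 0.01]
    - [0, 0, 0.012]
    - [0, 0, 0.007]
    - [0, 0, 0.002]
    - [0, 0, 0]
    - [0, 0, 0]
  twist: [0, 0, 0, 0, 0, 0]

```text
time: 9.07
tool_pos: [550.6, 36.7, 168.6]
tcp_rot: [3.141, 0.001, 2.095]
contact_force: [-0.4, -0.8, -0.7]
grip_width: 53.8
finger_force: 30.0
```

Call:
jog_arm:
  dp:
    - [0, 0, 0.0015]
    - [0, 0, 0.0015]
    - [0, 0, 0.0015]
    - [0, 0, 0]
  twist: [0, 0, 0, 0]

```text
time: 9.57
tool_pos: [550.3, 36.7, 163.5]
tcp_rot: [-3.141, -0.0, 2.095]
contact_force: [0.4, -0.8, -0.8]
grip_width: 53.4
finger_force: 30.0
```

Call:
jog_arm:
  dp:
    - [0, 0, 0.001]
    - [0, 0, 0.001]
    - [0, 0, 0.001]
    - [0, 0, 0]
  twist: [0, 0, 0, 0]

```text
time: 10.07
tool_pos: [550.4, 36.6, 160.6]
tcp_rot: [-3.141, -0.0, 2.095]
contact_force: [-0.5, 0.4, 0.7]
grip_width: 53.8
finger_force: 30.0
```

Call:
jog_arm:
  dp:
    - [0, 0, 0.001]
    - [0, 0, 0.001]
    - [0, 0, 0]
  twist: [0, 0, 0]

```text
time: 10.45
tool_pos: [550.3, 36.7, 158.6]
tcp_rot: [-3.141, -0.0, 2.095]
contact_force: [0.7, -0.4, 0.1]
grip_width: 53.3
finger_force: 30.0
```

Call:
jog_arm:
  dp:
    - [0, 0, 0.001]
    - [0, 0, 0.001]
    - [0, 0, 0]
  twist: [0, 0, 0]

```text
time: 10.82
tool_pos: [550.3, 36.7, 156.6]
tcp_rot: [-3.141, -0.0, 2.095]
contact_force: [-0.4, 0.2, -0.4]
grip_width: 53.4
finger_force: 30.0
```

Call:
jog_arm:
  dp:
    - [0, 0, 0.001]
    - [0, 0, 0]
  twist: [0, 0, 0]

```text
$.twist: bad value
```

Call:
jog_arm:
  dp:
    - [0, 0, 0.001]
    - [0, 0, 0]
    - [0, 0, 0]
  twist: [0, 0, 0]

```text
time: 11.2
tool_pos: [550.5, 36.7, 155.9]
tcp_rot: [3.141, 0.0, 2.095]
contact_force: [-0.2, -0.4, 2.0]
grip_width: 53.9
finger_force: 30.0
```

Call:
jog_arm:
  dp:
    - [0, 0, 0.001]
    - [0, 0, 0]
    - [0, 0, 0]
  twist: [0, 0, 0]

```text
time: 11.58
tool_pos: [550.5, 36.7, 155.8]
tcp_rot: [3.141, 0.001, 2.095]
contact_force: [-3.6, -0.5, 8.5]
grip_width: 53.5
finger_force: 30.0
```

Call:
jog_arm:
  dp:
    - [0, 0, -0.0006]
    - [0, 0, -0.0002]
    - [0, 0, 0]
  twist: [-4, -4, 0]

```text
time: 11.95
tool_pos: [550.8, 36.6, 156.2]
tcp_rot: [3.141, 0.001, 2.235]
contact_force: [-0.8, 1.6, 4.5]
grip_width: 53.3
finger_force: 30.0
```

Call:
jog_arm:
  dp:
    - [0, 0, -0.0002]
    - [0, 0, -0.0002]
    - [0, 0, 0]
  twist: [-4, -4, 0]

```text
time: 12.32
tool_pos: [550.8, 36.6, 156.5]
tcp_rot: [3.141, 0.001, 2.373]
contact_force: [-0.3, 0.4, 5.9]
grip_width: 53.7
finger_force: 30.0
```

Call:
jog_arm:
  dp:
    - [0, 0, -0.0001]
    - [0, 0, -0.0001]
    - [0, 0, 0]
  twist: [-3, 0, 0]

```text
time: 12.7
tool_pos: [550.8, 36.7, 156.5]
tcp_rot: [3.141, 0.001, 2.425]
contact_force: [0.2, 0.3, 4.8]
grip_width: 53.7
finger_force: 30.0
```

Call:
jog_arm:
  dp:
    - [0, 0, -0.0001]
    - [0, 0, 0]
    - [0, 0, 0]
  twist: [-3, 0, 0]

```text
time: 13.08
tool_pos: [550.5, 36.8, 156.3]
tcp_rot: [3.141, 0.0, 2.477]
contact_force: [0.3, 1.9, 4.7]
grip_width: 53.7
finger_force: 30.0
```

Call:
jog_arm:
  dp:
    - [0, 0, -0.0001]
    - [0, 0, 0]
    - [0, 0, 0]
  twist: [-3, 0, 0]

```text
time: 13.45
tool_pos: [550.3, 36.4, 155.8]
tcp_rot: [-3.141, -0.0, 2.53]
contact_force: [-0.1, -0.8, -0.1]
grip_width: 53.6
finger_force: 30.0
```

Call:
jog_arm:
  dp:
    - [0, 0, 0]
    - [0, 0, 0.001]
    - [0, 0, 0.001]
    - [0, 0, 0.001]
    - [0, 0, 0]
  twist: [-3, 0, 0, 0, 0]

```text
time: 14.08
tool_pos: [550.3, 36.7, 153.2]
tcp_rot: [-3.141, -0.0, 2.583]
contact_force: [-0.6, -0.0, -0.1]
grip_width: 53.4
finger_force: 30.0
```

Call:
jog_arm:
  dp:
    - [0, 0, 0.0007]
    - [0, 0, 0.0007]
    - [0, 0, 0]
  twist: [0, 0, 0]

```text
time: 14.45
tool_pos: [550.4, 36.7, 151.9]
tcp_rot: [-3.142, 0.0, 2.583]
contact_force: [-0.1, -0.4, 0.1]
grip_width: 53.5
finger_force: 30.0
```

Call:
jog_arm:
  dp:
    - [0, 0, 0.0005]
    - [0, 0, 0]
    - [0, 0, 0]
  twist: [0, 0, 0]

```text
time: 14.82
tool_pos: [550.4, 36.7, 151.7]
tcp_rot: [3.142, 0.0, 2.583]
contact_force: [-1.1, 0.4, 4.0]
grip_width: 53.7
finger_force: 30.0
```

Call:
jog_arm:
  dp:
    - [0, 0, 0.0003]
    - [0, 0, 0]
    - [0, 0, 0]
  twist: [0, 0, 0]

```text
time: 15.2
tool_pos: [550.5, 36.7, 151.7]
tcp_rot: [3.141, 0.001, 2.583]
contact_force: [-2.1, 0.3, 5.9]
grip_width: 53.3
finger_force: 30.0
```

Call:
jog_arm:
  dp:
    - [0, 0, 0]
    - [0, 0, 0.0003]
    - [0, 0, 0.0003]
    - [0, 0, 0.0004]
    - [0, 0, 0]
  twist: [7, 7, 7, 7, 0]

```text
time: 15.82
tool_pos: [551.0, 36.6, 150.4]
tcp_rot: [3.14, 0.001, 2.096]
contact_force: [1.0, -0.2, 2.8]
grip_width: 53.5
finger_force: 30.0
```

Call:
jog_arm:
  dp:
    - [0, 0, 0.0003]
    - [0, 0, 0.0003]
    - [0, 0, 0.0003]
    - [0, 0, 0.0004]
    - [0, 0, 0]
  twist: [7, 7, 7, 7, 0]

```text
time: 16.45
tool_pos: [550.8, 36.7, 149.2]
tcp_rot: [3.14, 0.0, 1.609]
contact_force: [1.1, -0.4, 3.3]
grip_width: 54.0
finger_force: 30.0
```

Call:
jog_arm:
  dp:
    - [0, 0, 0.0003]
    - [0, 0, 0.0003]
    - [0, 0, 0.0003]
    - [0, 0, 0.0004]
    - [0, 0, 0]
  twist: [7, 7, 7, 7, 0]

```text
time: 17.08
tool_pos: [550.7, 36.7, 147.8]
tcp_rot: [3.141, -0.0, 1.122]
contact_force: [-0.2, 0.1, 5.5]
grip_width: 53.6
finger_force: 30.0
```

Call:
jog_arm:
  dp:
    - [0, 0, 0.0003]
    - [0, 0, 0.0003]
    - [0, 0, 0.0003]
    - [0, 0, 0.0003]
    - [0, 0, 0]
  twist: [7, 7, 7, 7, 0]

```text
time: 17.7
tool_pos: [550.6, 36.6, 146.6]
tcp_rot: [3.141, -0.0, 0.634]
contact_force: [0.1, -0.1, 5.3]
grip_width: 53.6
finger_force: 30.0
```

Call:
jog_arm:
  dp:
    - [0, 0, 0]
    - [0, 0, 0.0001]
    - [0, 0, 0.0001]
    - [0, 0, 0.0001]
    - [0, 0, 0]
  twist: [8, 8, 8, 8, 0]

```text
time: 18.32
tool_pos: [550.0, 36.6, 145.7]
tcp_rot: [3.142, 0.001, 0.076]
contact_force: [-0.0, -0.4, 2.6]
grip_width: 53.7
finger_force: 30.0
```

Call:
jog_arm:
  dp:
    - [0, 0, 0.0002]
    - [0, 0, 0.0002]
    - [0, 0, 0.0002]
    - [0, 0, 0.0002]
    - [0, 0, 0]
  twist: [9, 9, 9, 9, 0]

```text
time: 18.95
tool_pos: [550.1, 36.5, 144.8]
tcp_rot: [3.141, 0.001, -0.552]
contact_force: [0.2, -1.3, 0.4]
grip_width: 53.7
finger_force: 30.0
```

```bash
python3 - <<'E'
from h import *
o=bot.get_obs();print(o["tool_pos"],o["tcp_rot"],o["contact_force"],o["moment"],o["joint_positions"])
E
```

```text
[550.13487723  36.49237887 144.81953913] [ 3.14095597e+00  6.08335291e-04 -5.52044239e-01] [ 0.24481237 -1.28190924  0.37218249] [-0.01398054 -0.04917091 -0.16966468] [-7.26157602e-02  4.67174529e-01  1.56916640e+00 -3.18020176e-04
  1.10608518e+00  2.05036726e+00]
```

Call:
jog_arm:
  dp:
    - [0, 0, 0]
    - [0, 0, 0]
    - [0, 0, 0]
    - [0, 0, 0]
  twist: [0, 0, 0, 0]
  jaw: 0.075

```text
time: 19.45
tool_pos: [550.3, 36.7, 145.1]
tcp_rot: [3.141, 0.0, -0.557]
contact_force: [0.1, -0.1, -0.0]
grip_width: 75.2
finger_force: 0.0
```

Call:
jog_arm:
  dp:
    - [0, 0, -0.01]
    - [0, 0, -0.03]
    - [0, 0, -0.04]
    - [0, 0, -0.03]
    - [0, 0, 0]
    - [0, 0, 0]
  twist: [0, 0, 0, 0, 0, 0]

```text
time: 20.2
tool_pos: [550.0, 36.7, 254.7]
tcp_rot: [3.141, 0.001, -0.558]
contact_force: [0.2, 0.6, -0.9]
grip_width: 75.2
finger_force: 0.0
```

```bash
python3 - <<'E'
from h import *
s=bot.capture("side")
cv2.imwrite("pics/e.png",cv2.resize(s[150:230,270:370],(700,560),interpolation=2))
for r in bot.masks_of("side","nut"):print(np.round(r["bbox"],1))
P=np.array([proj("side",(550.3+27.5*np.cos(a),36.5+27.5*np.sin(a),140.1+h)) for a in np.arange(0,6.3,.1) for h in(0,16)])
print((P.max(0)+P.min(0))/2,np.ptp(P,axis=0))
E
```

```text
[271.9 347.9  34.1  33.9]
[323.7 286.8  34.   25.9]
[318.8 185.6  22.   14.9]
[319.45424513 182.62908036] [18.73393948 14.34628218]
```

View pics/e.png

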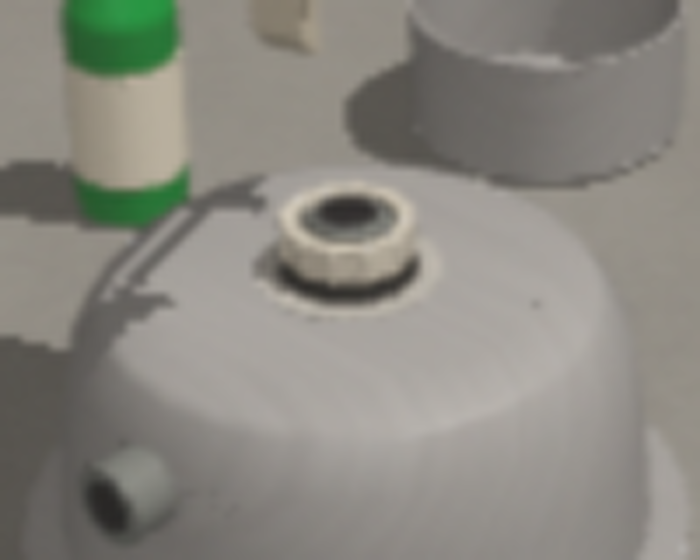

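The nut sits level on the tail at crop ≈(345,235), down on the black seal, and the hand is clear.

```bash
python3 -c "
from plant import bot
print(bot.close_job())"
```

```text
the job is handed in; nothing more can be done
None
```

The job is handed in at about 20 s: the nut dropped off the thread start, ran down level on the tail, and by my estimate squeezes the seal about 1.9 mm; the hand is clear, and no pass/fail verdict was returned.

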